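# Rack four wrench sockets by size

## Robot

A 7-joint arm with a two-finger parallel gripper is mounted at the origin on a cart in front of the work surface, level with it; the furniture and walls round the work are solid. World frame = base frame: x ahead of the robot, y to its left, z up, the work surface at z = 0. Lengths are in m, angles in rad, forces in N, time in s.
With the tool pointing down it reaches from about 0.4 to 0.875 m from the base axis. Payload 19.3 kg.
Tool frame: the origin (TCP) lies on the centre line of the jaws, within the pads' length; the fingertips stand 14 mm ahead of it and the grasp point (between the pads) lies 5 mm behind it (bot.tip_extent is the distance from the TCP to the fingertips, in m); z points along the fingers, y is the line along which they close (so a half turn about z gives the same grasp; the last joint's range is limited). The gripper opens to 85 mm and grips with 20 to 120 N. Pads are 22 mm wide; open, the fingers measure 114 mm over their backs; the gripper's body (76 mm by 85 mm) begins 54 mm behind the grasp point. The pads swing forward as they close: fully open they stand 13 mm farther back than shut.
Start: joints at [-0.07, 0.521, -0.036, 1.599, 0.021, 1.021, -0.113], TCP at [0.625, -0, 0.245] pointing down, gripper open.
Joint ranges: [-2.91, 2.91], [-0.3, 2.13], [-1.5, 1.42], [0.17, 2.43], [-1.26, 4.41], [0.16, 1.93], [-2.52, 2.52]. Speed limits (rad/s): [1.89, 1.89, 2.39, 2.39, 3.01, 3.01, 3.01].

## Interface

Orientations are given as [roll, pitch, yaw] about the fixed x, y, z axes, in that order (R = Rz(yaw) Ry(pitch) Rx(roll)).
In Python, from workcell import monitor, grab_frame, camera_model, bot gives the robot as it stands.
- The arm moves only by the tool move_arm, never from a script. Its argument "moves" is a list of rows, each a list of 4 numbers: the shift along the world's x, y, z in mm, then the turn about the world's z in rad. A call has 1 to 12 rows; each row is the pose to reach, as a shift and turn from the pose commanded when the call began; what a row does not reach only later rows make up. A row lasts 1/8 s, in which the tool goes at most 62.5 mm and 10.7 degrees, less where a joint would pass 70% of its speed; a pose out of reach is approached as far as the arm can. A call with a gripper value outside its range is refused whole. "gripper" is the opening, from 0 (shut) to 1 (fully open), set as the call begins (left out, the last holds). The fingers move at their own pace and stop on an object; "newtons" is the grip in N (left out, the last holds). Time passes only in rows, so rows that repeat a pose let the fingers close. It gives the time, the measured TCP pose, the force, the opening and the grip force at its end, in the units of the state.
- monitor.observe(): the state, without advancing time (a new reading comes with each control period).
- grab_frame(name): name is "scene" or "side" or "wrist"; returns the picture (400x640x3 uint8, blue, green, red); there is no depth.
- camera_model(name): a dict with "vfov" (degrees; the focal length in pixels is half the picture's height over the tangent of half this angle, whatever the lens; pixels are square), "cx", "cy" (the principal point, pixels), "k1" (the pictures are not rectified: a ray, as slopes to the right and down, at radius r is drawn at 1 + k1 r^2 times it, then the intrinsics apply), "R" (3x3) and "t" (3): a world point X has camera coordinates R X + t; the wrist camera has in their place "T_tool_cam" (4x4, takes a point from camera to tool coordinates, whose origin is the TCP and whose axes are the flange's). Camera axes: x right, y down, z forward; pixel columns grow to the right and rows downward; lengths in m; the calibration is good to about 2 mm. A picture is of the moment at which its call begins: read the wrist's pose just before it. camera_model takes no time and is no camera call.
- bot.job_done(): hands the job in; it is judged then, once.
The state is a dict: "clock": time; "qpos": joint angles; "qd": joint speeds; "joint_efforts": joint torques, N m; "position": TCP position; "tool_rot": TCP orientation; "force": force on the tool from outside, world axes, zero at the start; "moment": the same for the moment, N m; "grip_width": finger opening in m; "finger_force": force on a finger pad.
Only numpy, scipy, OpenCV 4.12 (cv2) and the standard library are available. Lean on these libraries where they do the work, as an engineer would, in place of code of your own. Each camera call takes 0.05 s, during which the arm holds its last target. There are 200 camera calls.

## Task

Put the four loose wrench sockets back on the rail in order of size: the largest on the seat next to the wooden knob, then one to a seat, each smaller than the last, down to the smallest at the far end. Stand each one upright, mouth up, centred on its seat, and do not knock over the oil bottle.

Things in the scene. Friction and masses are not known exactly. Their poses are not given: they have to be found in the camera images.
- socket_a: largest of four bare steel wrench sockets (plain upright cylinders with a hexagonal mouth on top): 52 mm in diameter, 68 mm tall, standing upright on the bench, mouth up. Origin: centre of its underside; z up along its axis. Solid to grip all round.
- socket_b: second largest of four bare steel wrench sockets (plain upright cylinders with a hexagonal mouth on top): 44 mm in diameter, 58 mm tall, standing upright on the bench, mouth up. Origin: centre of its underside; z up along its axis. Solid to grip all round.
- socket_c: third largest of four bare steel wrench sockets (plain upright cylinders with a hexagonal mouth on top): 36 mm in diameter, 48 mm tall, standing upright on the bench, mouth up. Origin: centre of its underside; z up along its axis. Solid to grip all round.
- socket_d: smallest of four bare steel wrench sockets (plain upright cylinders with a hexagonal mouth on top): 28 mm in diameter, 38 mm tall, standing upright on the bench, mouth up. Origin: centre of its underside; z up along its axis. Solid to grip all round.
- seat_1: the leftmost (+y end) of the four identical fixed seats on the rail: a 70 mm square dark steel plate with a flat black rubber disc, 60 mm in diameter, in its middle. Origin: centre of the plate's underside; the flat disc top, where a socket stands, is 6 mm above it (68 mm above the bench). Seats are 80 mm apart along their y axis, the long direction of the rail.
- seat_2: the second from the left of the four identical fixed seats on the rail: a 70 mm square dark steel plate with a flat black rubber disc, 60 mm in diameter, in its middle. Origin: centre of the plate's underside; the flat disc top, where a socket stands, is 6 mm above it (68 mm above the bench). Seats are 80 mm apart along their y axis, the long direction of the rail.
- seat_3: the third from the left of the four identical fixed seats on the rail: a 70 mm square dark steel plate with a flat black rubber disc, 60 mm in diameter, in its middle. Origin: centre of the plate's underside; the flat disc top, where a socket stands, is 6 mm above it (68 mm above the bench). Seats are 80 mm apart along their y axis, the long direction of the rail.
- seat_4: the rightmost (-y end) of the four identical fixed seats on the rail: a 70 mm square dark steel plate with a flat black rubber disc, 60 mm in diameter, in its middle. Origin: centre of the plate's underside; the flat disc top, where a socket stands, is 6 mm above it (68 mm above the bench). Seats are 80 mm apart along their y axis, the long direction of the rail.
- end_knob: dark wooden round knob, 28 mm in diameter, 31 mm tall, fixed at one end of the rail, 58 mm beyond the end seat's centre (left or right, differs between starts; the other end has only a flat screw head). Marks the end for the largest socket. Origin: centre of its underside. The rail is a low fixed plywood shelf, 83 x 390 mm, its top 62 mm above the bench (edge strips 64 mm).
- oil_bottle: loose oil squeeze bottle with a nozzle, standing on the bench near the left end of the rail, 45 mm in diameter, 140 mm tall. Must not be knocked over. Origin: centre of its underside; z up.
There are look-alikes about, which are no part of the job. What is shaped like the socket_a but green is not meant.

How it is judged:
At the end, for the whole second after the job is handed in: Counting from the knob end of the rail, the four seats carry the sockets in order of falling size (52, 44, 36, 28 mm), each standing mouth up on the disc of its seat (underside within 3 mm of the disc's top), its axis within 12 mm of the seat's centre and within 0.1 rad of vertical, at rest (((horizontal distance between end_knob and seat_1 below 0.1 m and horizontal distance between socket_a and seat_1 below 0.012 m and horizontal distance between socket_b and seat_2 below 0.012 m and horizontal distance between socket_c and seat_3 below 0.012 m and horizontal distance between socket_d and seat_4 below 0.012 m) or (horizontal distance between end_knob and seat_4 below 0.1 m and horizontal distance between socket_a and seat_4 below 0.012 m and horizontal distance between socket_b and seat_3 below 0.012 m and horizontal distance between socket_c and seat_2 below 0.012 m and horizontal distance between socket_d and seat_1 below 0.012 m)) and z of socket_a in the frame of seat_1 between 0.003 and 0.009 m and angle between each of socket_a, socket_b, socket_c, socket_d's own z axis and vertical below 0.1 rad and linear speed of each of socket_a, socket_b, socket_c, socket_d below 0.02 m/s and z of socket_b in the frame of seat_1 between 0.003 and 0.009 m and z of socket_c in the frame of seat_1 between 0.003 and 0.009 m and z of socket_d in the frame of seat_1 between 0.003 and 0.009 m); the robot touches nothing.
It fails at once if the oil bottle is knocked over (tilted more than 0.5 rad) (angle between oil_bottle's own z axis and vertical above 0.5 rad).
It also fails if it takes over 96 s, if anything falls off the work surface, if the arm or the gripper's body presses on something with over 40 N, if the wrist force passes 120 N, or if a joint passes its speed limit or range.

## Working session

There is one attempt and no reset: what is moved stays moved. The work goes in short steps, Python scripts to look and compute and a tool call to move; the robot and the scene stay as the last step left them, time stands still between calls to the robot, and variables do not carry over. Pictures are saved under pics/ and viewed, at most 14 in all, crops included, and the job is handed in when it is done.

Besides the shell and the picture viewer there is one more tool, called after "Request:" by a JSON object that holds its "fn" and its "kwargs". move_arm: Moves the arm, as the interface text tells. Its arguments: {"type":"object","properties":{"moves":{"type":"array","items":{"type":"array","items":{"type":"number"}}},"gripper":{"type":"number"},"newtons":{"type":"number"}},"required":["moves"]}

```bash
mkdir -p pics; cat > h.py <<'E'
import numpy as np, cv2
from workcell import monitor, grab_frame, camera_model, bot
def K(m):
    f=200/np.tan(np.radians(m["vfov"])/2); return np.array([[f,0,m["cx"]],[0,f,m["cy"]],[0,0,1.]]),np.array([m["k1"],0,0,0.])
def pose(name,st=None):
    m=camera_model(name)
    if name!="wrist": return m,np.array(m["R"]),np.array(m["t"]).ravel()
    from scipy.spatial.transform import Rotation as Ro
    st=st or monitor.observe(); T=np.eye(4); T[:3,:3]=Ro.from_euler("xyz",st["tool_rot"]).as_matrix(); T[:3,3]=st["position"]
    C=np.linalg.inv(T@np.array(m["T_tool_cam"])); return m,C[:3,:3],C[:3,3]
def px2w(P,uv,z):
    m,R,t=P; k,d=K(m); n=cv2.undistortPointsIter(np.array([[uv]],float),k,d,None,None,(3,100,1e-10)).ravel()
    r=R.T@np.array([n[0],n[1],1]); c=-R.T@t; return c+r*(z-c[2])/r[2]
def w2px(P,X):
    m,R,t=P; k,d=K(m); return cv2.projectPoints(np.atleast_2d(np.array(X,float)),cv2.Rodrigues(R)[0],t,k,d)[0].reshape(-1,2)
E
python3 - <<'E'
from h import *
for n in("scene","side","wrist"):
    P=pose(n); cv2.imwrite(f"pics/{n}0.png",grab_frame(n)); print(n,P[0]["k1"],-P[1].T@P[2],P[1][2])
print(monitor.observe())
E
```

```text
scene -0.03600491963604952 [-0.03108833  0.87742433  0.48368303] [ 0.55172002 -0.71800941 -0.42434361]
side -0.04521353523516242 [0.35117798 1.01598851 0.37692528] [ 0.14845622 -0.92246626 -0.35639408]
wrist -0.033676601051269635 [0.62491683 0.06814886 0.37424029] [-0.00100981 -0.26584372 -0.96401561]
{'clock': 0.15, 'qpos': array([-0.07022041,  0.52188365, -0.03631294,  1.59983778,  0.02119072,
        1.02108078, -0.11281786]), 'qd': array([-0.00011568, -0.00072613,  0.00069413, -0.00152677,  0.00032196,
        0.00127329, -0.00054505]), 'joint_efforts': array([ 4.00798544e-04, -9.27376485e+01,  1.98035471e+00, -3.70049715e+01,
        1.79930578e-02,  6.46477114e-03, -1.41420460e-05]), 'position': array([ 6.24781581e-01, -1.98584555e-05,  2.44868080e-01]), 'tool_rot': array([-3.14076930e+00,  5.27650665e-05,  1.57076845e+00]), 'force': array([-0.23057842, -0.37541361, -0.49220551]), 'moment': array([-0.02520918,  0.00652532,  0.01967713]), 'finger_force': 0.0, 'grip_width': 0.08556801077162393}
```

View pics/scene0.png

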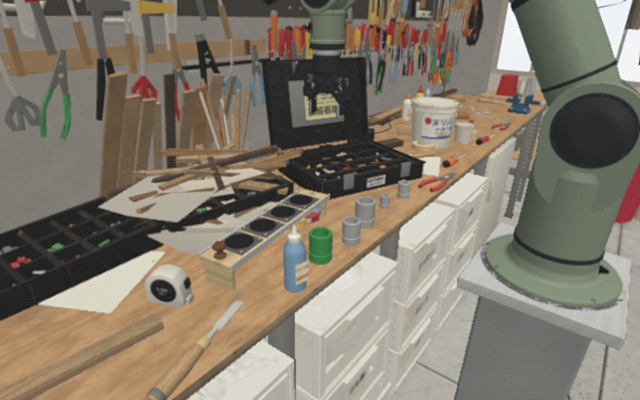

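View pics/side0.png

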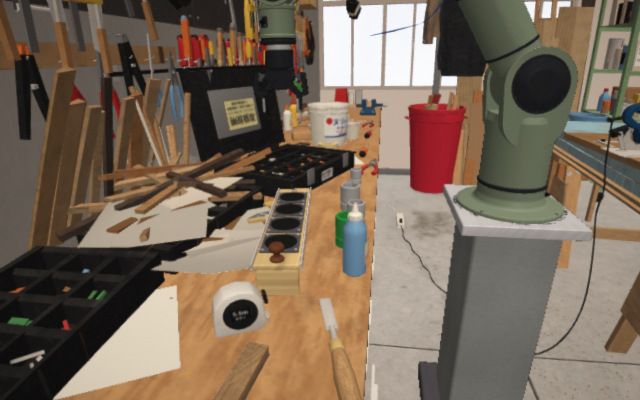

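View pics/wrist0.png

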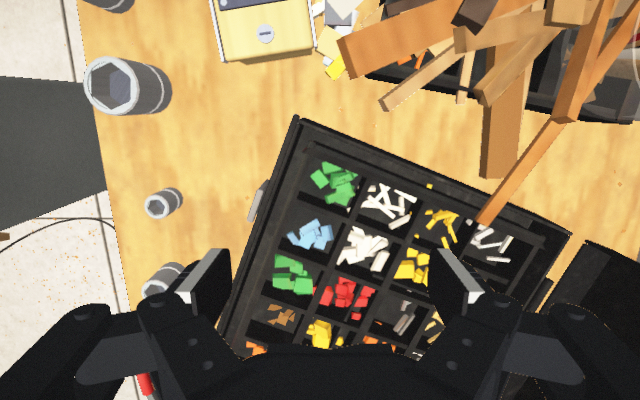

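The knob is at the left (+y) end, near (220,250) in the scene view. The four sockets are at scene (352,230), (366,211), (385,200) and (404,188), and the green look-alike is at (320,245). In the wrist view, sockets are at (112,85), (157,205) and (165,283), with one cut off at (105,0).

```bash
python3 - <<'E'
from h import *
P=pose("wrist")
for uv,z in(((112,85),.068),((112,85),.058),((157,205),.038),((160,280),.048),((265,33),.062)): print(uv,z,px2w(P,uv,z)[:2].round(4))
P=pose("scene")
for uv,z in(((352,221),.058),((366,200),.068),((385,195),.038),((404,182),.048),((320,232),.068),((240,242),.068),((266,226),.068),((285,212),.068),((301,200),.068),((220,243),.093),((296,288),0)): print(uv,z,px2w(P,uv,z)[:2].round(4))
im=cv2.imread("pics/scene0.png")[170:300,190:430]; cv2.imwrite("pics/c0.png",cv2.resize(im,None,fx=3.3,fy=3.3,interpolation=cv2.INTER_CUBIC))
E
```

```text
(112, 85) 0.068 [0.4302 0.088 ]
(112, 85) 0.058 [0.4238 0.0887]
(157, 205) 0.038 [ 0.4397 -0.0332]
(160, 280) 0.048 [ 0.4358 -0.1176]
(265, 33) 0.062 [0.569  0.1302]
(352, 221) 0.058 [0.4003 0.1899]
(366, 200) 0.068 [0.4258 0.0876]
(385, 195) 0.038 [ 0.4348 -0.0321]
(404, 182) 0.048 [ 0.4272 -0.1321]
(320, 232) 0.068 [0.4159 0.2921]
(240, 242) 0.068 [0.5184 0.4285]
(266, 226) 0.068 [0.5255 0.3459]
(285, 212) 0.068 [0.5397 0.268 ]
(301, 200) 0.068 [0.5542 0.192 ]
(220, 243) 0.093 [0.5124 0.4822]
(296, 288) 0 [0.3878 0.4051]
```

View pics/c0.png

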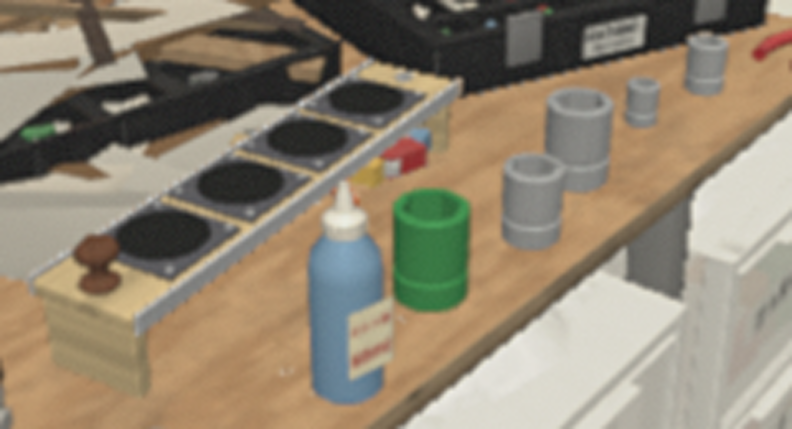

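The crop shows a (the largest) in the middle, with b on its left towards the green one, and d and c further along. The knob is beside the near seat. Next I look straight at the rail with the wrist camera.

Request:
{"fn": "move_arm", "kwargs": {"moves": [[-130,240,90,0],[-130,240,90,0],[-130,240,90,0],[-130,240,90,0],[-130,240,90,0],[-130,240,90,0],[-130,240,90,0],[-130,240,90,0]], "gripper": 1}}

```text
clock: 1.15
position: [0.4954, 0.2388, 0.3348]
tool_rot: [-3.141, 0.001, 1.569]
force: [-0.2, -0.0, -0.3]
grip_width: 0.0852
finger_force: 0.0
```

```bash
python3 - <<'E'
from h import *
import pickle
st=monitor.observe(); print(st["position"],st["tool_rot"],st["qd"].round(3)); P=pose("wrist",st); im=grab_frame("wrist"); pickle.dump(P,open("P1","wb")); cv2.imwrite("pics/w1.png",im)
E
```

```text
[0.49543295 0.23882791 0.33484529] [-3.14104887e+00  6.61956276e-04  1.56909442e+00] [ 0.    -0.001 -0.004 -0.002 -0.     0.002 -0.001]
```

View pics/w1.png

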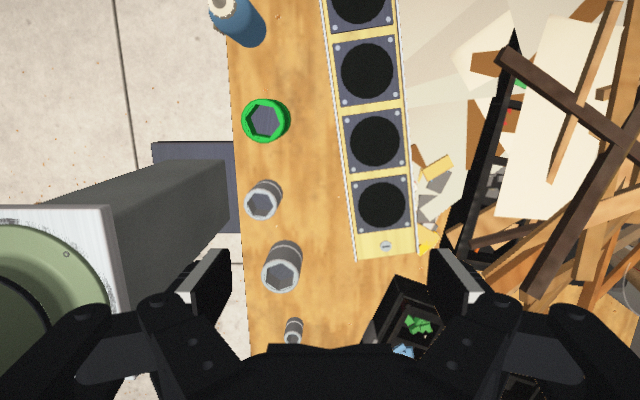

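The rail discs are at (367,71), (374,141) and (382,205), with the last one cut off at (359,5). The socket mouths are b (262,205), a (282,275) and d (293,336).

```bash
cat > seats.py <<'E'
import pickle; from h import *
P=pickle.load(open("P1","rb")); g=cv2.cvtColor(cv2.imread("pics/w1.png"),cv2.COLOR_BGR2GRAY)
c=[]
for u,v in((367,71),(374,141),(382,205)):
    m=(g<50).astype(np.uint8); m[:, :320]=0
    cs=cv2.findContours(m,0,cv2.CHAIN_APPROX_NONE)[0]
    k=[q for q in cs if cv2.pointPolygonTest(q,(u,v),False)>0][0]
    W=np.array([px2w(P,p,.068)[:2] for p in k.reshape(-1,2).astype(float)]).astype(np.float32)
    (x,y),r=cv2.minEnclosingCircle(W); c.append((x,y)); print((x,y),r*2,len(k))
c=np.array(c); d=(c[2]-c[0]); L=np.linalg.norm(d); print("spacing",L/2,"dir",d/L)
e=d/L; m=c.mean(0); S=[m+e*.08*(i-2) for i in range(4)]; print("seats1-4",np.round(S,4))
for n,uv,z in(("b",(262,205),.058),("a",(282,275),.068),("d",(293,336),.038),("green",(265,121),.068)): print(n,px2w(P,uv,z)[:2].round(4))
E
python3 seats.py
python3 - <<'E'
import cv2
im=cv2.imread("pics/w1.png")[170:350,230:320]; cv2.imwrite("pics/c1.png",cv2.resize(im,None,fx=3.3,fy=3.3))
E
```

```text
(0.537922739982605, 0.3454069495201111) 0.05924142152070999 151
(0.5492825508117676, 0.266374796628952) 0.059020742774009705 140
(0.5603911876678467, 0.18702955543994904) 0.059120189398527145 128
spacing 0.07998160741227853 dir [ 0.14046009 -0.99008634]
seats1-4 [[0.5267 0.4247]
 [0.538  0.3455]
 [0.5492 0.2663]
 [0.5604 0.1871]]
b [0.4087 0.1844]
a [0.4319 0.0897]
d [ 0.4393 -0.0307]
green [0.4202 0.2904]
```

View pics/c1.png

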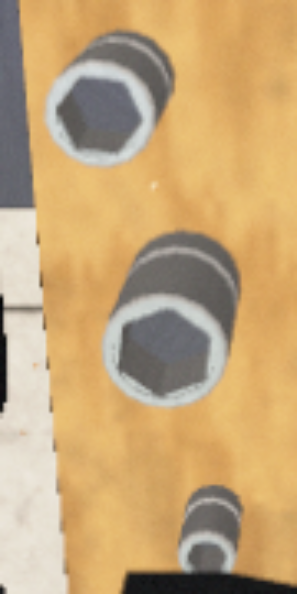

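Request:
{"fn": "move_arm", "kwargs": {"moves": [[-65,-150,-100,0],[-65,-150,-100,0],[-65,-150,-100,0],[-65,-150,-215,0],[-65,-150,-215,0],[-65,-150,-215,0],[-65,-150,-215,0]]}}

```text
clock: 2.08
position: [0.4308, 0.09, 0.1218]
tool_rot: [3.14, -0.0, 1.57]
force: [-0.5, -0.0, 0.7]
grip_width: 0.0855
finger_force: 0.0
```

```bash
python3 - <<'E'
from h import *
st=monitor.observe(); print(st["position"]); P=pose("wrist",st); im=grab_frame("wrist"); 
for X in((.4295,.0893,.068),(.4066,.185,.058)):
    a=np.linspace(0,6.28,60); r=.026 if X[2]>.06 else .022
    for p in w2px(P,[(X[0]+r*np.cos(t),X[1]+r*np.sin(t),X[2]) for t in a]):
        if abs(p).max()<2000: cv2.circle(im,tuple(int(v) for v in p.round()),1,(0,0,255),-1)
cv2.imwrite("pics/w2.png",im)
E
```

```text
[0.43083404 0.09001568 0.12181167]
```

View pics/w2.png

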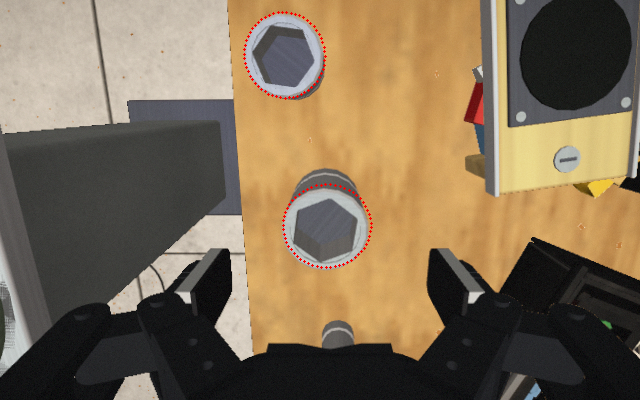

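The predicted circles land on the mouths of a (327,226) and b (284,55), so I can descend on a.

Request:
{"fn": "move_arm", "kwargs": {"moves": [[0,0,-40,0],[0,0,-65,0],[0,0,-80,0],[0,0,-80,0],[0,0,-80,0]]}}

```text
clock: 2.75
position: [0.4307, 0.0901, 0.0414]
tool_rot: [3.14, -0.0, 1.571]
force: [-0.9, 0.3, 0.2]
grip_width: 0.0854
finger_force: 0.0
```

Request:
{"fn": "move_arm", "kwargs": {"moves": [[0,0,0,0],[0,0,0,0],[0,0,0,0],[0,0,0,0],[0,0,0,0],[0,0,0,0]], "gripper": 0, "newtons": 70}}

```text
clock: 3.5
position: [0.4301, 0.09, 0.041]
tool_rot: [3.141, -0.0, 1.571]
force: [-3.9, -0.3, 18.7]
grip_width: 0.0508
finger_force: 69.4
```

Request:
{"fn": "move_arm", "kwargs": {"moves": [[0,0,40,0],[0,0,90,0],[20,30,130,0],[55,80,130,0],[97,130,130,0],[97,180,130,0],[97,230,130,0],[97,280,130,0],[97,320,130,0],[97,335,130,0],[97,335,130,0],[97,335,130,0]]}}

```text
clock: 5.0
position: [0.5274, 0.4233, 0.1702]
tool_rot: [-3.142, 0.001, 1.569]
force: [-0.0, 0.7, -3.6]
grip_width: 0.0508
finger_force: 75.3
```

Request:
{"fn": "move_arm", "kwargs": {"moves": [[0,0,-30,0],[0,0,-50,0],[0,0,-58,0],[0,0,-58,0],[0,0,-58,0],[0,0,-58,0]]}}

```text
clock: 5.75
position: [0.5273, 0.4252, 0.113]
tool_rot: [3.141, -0.001, 1.571]
force: [-0.7, -0.8, -3.8]
grip_width: 0.0504
finger_force: 75.3
```

Request:
{"fn": "move_arm", "kwargs": {"moves": [[0,0,-2,0],[0,0,-4,0],[0,0,-5,0],[0,0,-5,0],[0,0,-5,0]]}}

```text
clock: 6.38
position: [0.5271, 0.425, 0.1091]
tool_rot: [3.141, -0.0, 1.57]
force: [-7.2, -6.5, 23.2]
grip_width: 0.051
finger_force: 77.9
```

Request:
{"fn": "move_arm", "kwargs": {"moves": [[0,0,1,0],[0,0,1,0],[0,0,1,0],[0,0,1,0],[0,0,1,0],[0,0,40,0],[0,0,90,0],[0,0,90,0],[0,0,90,0]], "gripper": 1}}

```text
clock: 7.5
position: [0.5268, 0.4248, 0.1969]
tool_rot: [-3.141, 0.0, 1.571]
force: [0.3, -0.3, -1.4]
grip_width: 0.0855
finger_force: 0.0
```

```bash
python3 - <<'E'
from h import *
print(monitor.observe()["position"]); im=grab_frame("scene"); P=pose("scene")
print(w2px(P,[(.5267,.4247,.136)]))
cv2.imwrite("pics/s2.png",cv2.resize(im[150:300,180:430],None,fx=3,fy=3))
E
```

```text
[0.52680746 0.42483377 0.19694284]
[[236.01023917 210.58567905]]
```

View pics/s2.png

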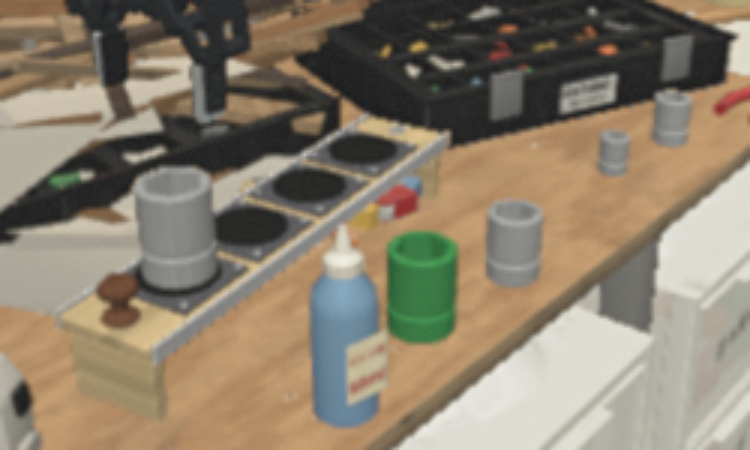

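Socket a stands upright and centred on seat 1, at about (175,225) in the crop. Next is b.

Request:
{"fn": "move_arm", "kwargs": {"moves": [[0,-60,0,0],[-20,-120,0,0],[-60,-170,0,0],[-100,-210,-30,0],[-120,-240,-70,0],[-120,-240,-100,0],[-120,-240,-130,0],[-120,-240,-150,0],[-120,-240,-162,0],[-120,-240,-162,0],[-120,-240,-162,0]]}}

```text
clock: 8.93
position: [0.4072, 0.1851, 0.0357]
tool_rot: [3.141, -0.0, 1.571]
force: [0.1, -0.3, -0.6]
grip_width: 0.0858
finger_force: 0.0
```

Request:
{"fn": "move_arm", "kwargs": {"moves": [[0,0,0,0],[0,0,0,0],[0,0,0,0],[0,0,0,0],[0,0,0,0],[0,0,0,0]], "gripper": 0}}

```text
clock: 9.68
position: [0.4071, 0.1851, 0.0359]
tool_rot: [3.141, -0.0, 1.571]
force: [-3.0, 0.2, 16.8]
grip_width: 0.0423
finger_force: 68.8
```

Request:
{"fn": "move_arm", "kwargs": {"moves": [[0,0,40,0],[0,0,90,0],[20,20,130,0],[60,60,130,0],[100,100,130,0],[125,140,130,0],[131,160,130,0],[131,160,130,0],[131,160,110,0],[131,160,85,0],[131,160,73,0],[131,160,73,0]]}}

```text
clock: 11.18
position: [0.5377, 0.3443, 0.1079]
tool_rot: [-3.141, 0.001, 1.57]
force: [-0.0, -0.7, -3.1]
grip_width: 0.0424
finger_force: 72.6
```

Request:
{"fn": "move_arm", "kwargs": {"moves": [[0,0,-2,0],[0,0,-4,0],[0,0,-5,0],[0,0,-6,0],[0,0,-6,0]]}}

```text
clock: 11.8
position: [0.5382, 0.3451, 0.104]
tool_rot: [3.141, -0.001, 1.571]
force: [-7.2, -4.8, 19.7]
grip_width: 0.0426
finger_force: 75.3
```

Request:
{"fn": "move_arm", "kwargs": {"moves": [[0,0,1,0],[0,0,1,0],[0,0,1,0],[0,0,1,0],[0,0,1,0],[0,0,40,0],[0,0,95,0],[0,0,95,0]], "gripper": 1}}

```text
clock: 12.8
position: [0.5395, 0.346, 0.2015]
tool_rot: [3.136, -0.004, 1.571]
force: [0.1, -0.2, -1.3]
grip_width: 0.0851
finger_force: 0.0
```

Request:
{"fn": "move_arm", "kwargs": {"moves": [[-102,-460,95,0],[-102,-460,95,0],[-102,-460,95,0],[-102,-460,95,0],[-102,-460,95,0],[-102,-460,95,0],[-102,-460,95,0],[-102,-460,95,0],[-102,-460,0,0],[-102,-460,0,0],[-102,-460,0,0],[-102,-460,0,0]]}}

```text
clock: 14.3
position: [0.4365, -0.1151, 0.1983]
tool_rot: [3.141, 0.0, 1.571]
force: [1.0, -0.4, -0.1]
grip_width: 0.0857
finger_force: 0.0
```

```bash
python3 - <<'E'
from h import *
import pickle
st=monitor.observe(); print(st["position"]); P=pose("wrist",st); im=grab_frame("wrist"); pickle.dump(P,open("P3","wb")); cv2.imwrite("pics/w3.png",im)
E
```

```text
[ 0.43652904 -0.11507406  0.19832543]
```

View pics/w3.png

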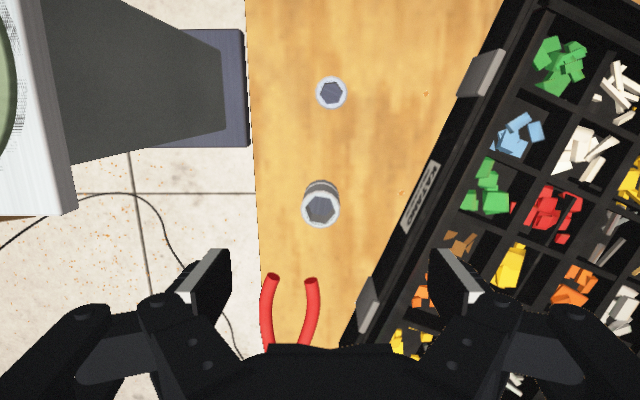

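c's mouth is at (320,208) and d's at (331,92). The toolbox edge runs from (500,20) to (350,345), with latches protruding, and red plier handles end at (272,275) and (311,280).

```bash
python3 - <<'E'
from h import *
import pickle
P=pickle.load(open("P3","rb"))
for uv,z in(((320,208),.048),((331,92),.038),((401,210),.06),((401,210),.03),((415,160),.04),((368,300),.04),((345,345),.04),((358,330),.02),((358,290),.02),((272,275),.01),((311,280),.01)): print(uv,z,px2w(P,uv,z)[:2].round(4))
E
```

```text
(320, 208) 0.048 [ 0.4285 -0.1341]
(331, 92) 0.038 [ 0.4383 -0.0353]
(401, 210) 0.06 [ 0.4979 -0.1323]
(401, 210) 0.03 [ 0.5048 -0.1419]
(415, 160) 0.04 [ 0.5122 -0.0926]
(368, 300) 0.04 [ 0.4751 -0.2324]
(345, 345) 0.04 [ 0.453  -0.2859]
(358, 330) 0.02 [ 0.4681 -0.2829]
(358, 290) 0.02 [ 0.4669 -0.2333]
(272, 275) 0.01 [ 0.3754 -0.2211]
(311, 280) 0.01 [ 0.4171 -0.227 ]
```

Request:
{"fn": "move_arm", "kwargs": {"moves": [[-8,-19,-40,0],[-8,-19,-90,0],[-8,-19,-110,0],[-8,-19,-130,0],[-8,-19,-150,0],[-8,-19,-167,0],[-8,-19,-167,0],[-8,-19,-167,0]], "gripper": 0.75}}

```text
clock: 15.35
position: [0.4288, -0.1342, 0.0314]
tool_rot: [3.14, 0.0, 1.571]
force: [0.1, 0.2, 0.9]
grip_width: 0.0642
finger_force: 0.0
```

Request:
{"fn": "move_arm", "kwargs": {"moves": [[0,0,0,0],[0,0,0,0],[0,0,0,0],[0,0,0,0],[0,0,0,0],[0,0,0,0]], "gripper": 0}}

```text
clock: 16.1
position: [0.4284, -0.1341, 0.0312]
tool_rot: [3.14, 0.0, 1.571]
force: [-3.0, 1.4, 19.7]
grip_width: 0.0344
finger_force: 67.7
```

Request:
{"fn": "move_arm", "kwargs": {"moves": [[0,0,40,0],[0,0,90,0],[0,20,140,0],[0,70,140,0],[20,120,140,0],[40,170,140,0],[60,220,140,0],[80,270,140,0],[100,320,140,0],[115,370,140,0],[121,400,140,0],[121,400,140,0]]}}

```text
clock: 17.6
position: [0.5484, 0.2685, 0.17]
tool_rot: [-3.141, -0.001, 1.574]
force: [0.0, -0.1, -2.7]
grip_width: 0.0344
finger_force: 70.8
```

Request:
{"fn": "move_arm", "kwargs": {"moves": [[0,0,0,0],[0,0,-25,0],[0,0,-50,0],[0,0,-63,0],[0,0,-67,0],[0,0,-69,0],[0,0,-71,0],[0,0,-72,0],[0,0,-73,0],[0,0,-73,0]]}}

```text
clock: 18.85
position: [0.5493, 0.2661, 0.0992]
tool_rot: [3.141, -0.001, 1.571]
force: [-8.1, -4.7, 27.1]
grip_width: 0.0344
finger_force: 74.4
```

Request:
{"fn": "move_arm", "kwargs": {"moves": [[0,0,1,0],[0,0,1,0],[0,0,1,0],[0,0,1,0],[0,0,1,0],[0,0,40,0],[0,0,95,0],[0,0,95,0]], "gripper": 0.9}}

```text
clock: 19.85
position: [0.5507, 0.2667, 0.1962]
tool_rot: [3.136, -0.003, 1.57]
force: [1.8, -1.3, -0.2]
grip_width: 0.0771
finger_force: 0.0
```

Request:
{"fn": "move_arm", "kwargs": {"moves": [[-30,-50,0,0],[-60,-100,0,0],[-85,-150,0,0],[-105,-200,0,0],[-111,-250,0,0],[-111,-301,0,0],[-111,-301,-60,0],[-111,-301,-110,0],[-111,-301,-145,0],[-111,-301,-167,0],[-111,-301,-167,0],[-111,-301,-167,0]], "gripper": 0.75}}

```text
clock: 21.35
position: [0.4381, -0.0351, 0.0259]
tool_rot: [3.141, 0.0, 1.571]
force: [0.1, -0.3, 0.1]
grip_width: 0.0643
finger_force: 0.0
```

Request:
{"fn": "move_arm", "kwargs": {"moves": [[0,0,0,0],[0,0,0,0],[0,0,0,0],[0,0,0,0],[0,0,0,0],[0,0,0,0],[0,0,0,0]], "gripper": 0}}

```text
clock: 22.22
position: [0.4384, -0.035, 0.0262]
tool_rot: [3.14, -0.0, 1.571]
force: [-3.1, -0.8, 18.9]
grip_width: 0.0262
finger_force: 67.6
```

Request:
{"fn": "move_arm", "kwargs": {"moves": [[0,0,40,0],[0,0,90,0],[20,30,140,0],[50,70,140,0],[80,120,140,0],[110,170,140,0],[122,205,140,0],[122,222,140,0],[122,222,140,0],[122,222,110,0],[122,222,85,0],[122,222,75,0]]}}

```text
clock: 23.72
position: [0.5594, 0.1852, 0.0995]
tool_rot: [-3.14, 0.001, 1.569]
force: [0.3, 0.7, -0.4]
grip_width: 0.0258
finger_force: 69.1
```

Request:
{"fn": "move_arm", "kwargs": {"moves": [[0,0,0,0],[0,0,-2,0],[0,0,-4,0],[0,0,-6,0],[0,0,-7,0],[0,0,-8,0],[0,0,-8,0]]}}

```text
clock: 24.6
position: [0.5602, 0.1871, 0.0942]
tool_rot: [3.141, -0.001, 1.571]
force: [-10.5, -3.8, 34.3]
grip_width: 0.0261
finger_force: 73.3
```

Request:
{"fn": "move_arm", "kwargs": {"moves": [[0,0,1,0],[0,0,1,0],[0,0,1,0],[0,0,1,0],[0,0,1,0],[0,0,40,0],[0,0,95,0],[0,0,150,0],[-50,60,200,0],[-70,95,240,0],[-70,95,240,0],[-70,95,240,0]], "gripper": 0.9}}

```text
clock: 26.1
position: [0.4898, 0.2828, 0.3328]
tool_rot: [3.141, -0.001, 1.573]
force: [-0.1, -0.0, -0.4]
grip_width: 0.077
finger_force: 0.0
```

```bash
python3 - <<'E'
from h import *
st=monitor.observe(); print(st["position"]); P=pose("wrist",st); im=grab_frame("wrist"); sc=grab_frame("scene")
for S,(r,h) in zip([(.5267,.4247),(.538,.3455),(.5492,.2663),(.5604,.1871)],[(.026,.068),(.022,.058),(.018,.048),(.014,.038)]):
    for p in w2px(P,[(S[0]+r*np.cos(t),S[1]+r*np.sin(t),.068+h) for t in np.linspace(0,6.28,40)]):
        if abs(p).max()<2000: cv2.circle(im,tuple(int(v) for v in p.round()),0,(0,0,255),-1)
w=cv2.resize(im[0:300,240:480],(480,600)); s=cv2.resize(sc[160:290,190:330],(320,297))
o=np.zeros((600,800,3),np.uint8); o[:,:480]=w; o[:297,480:]=s; cv2.imwrite("pics/f.png",o)
E
```

```text
[0.48977894 0.28280976 0.33283906]
```

View pics/f.png

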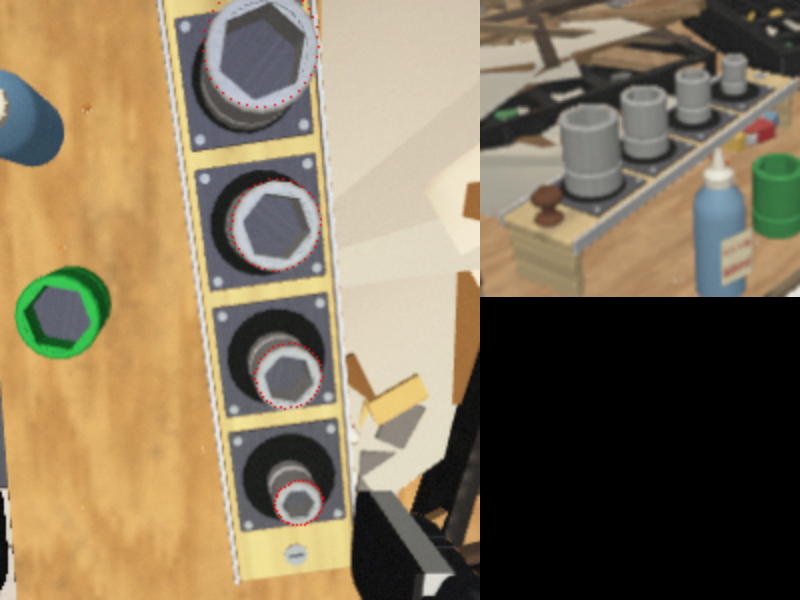

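All four sockets stand on their seats, largest by the knob. Each mouth matches its predicted circle to about a pixel, and the bottle is still upright.

```bash
python3 -c "
from workcell import bot
print(bot.job_done())"
```

```text
the job is handed in; nothing more can be done
None
```

The four sockets stand upright on the rail in falling size from the knob end, the oil bottle is still standing, and the job is handed in; no verdict came back.

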